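Find the rattling tin and stow it in the holder

TASK

One of the three closed blue tins in the wooden rack still holds a loose steel burnishing ball: lift them clear and shake them to find which one rattles, and leave the silent tins seated in the rack. Set the rattling tin down on the bench top and let go, take it again near one end, and slide it lengthways into the empty middle bay of the dark wooden holder until it is fully home against the back. Then let go, and leave the bowls and the mug alone.

Things in the scene. Friction and masses are not known exactly. Their poses are not given: they have to be found in the camera images.
- tin_a_center (a point): closed blue tin, silver lid fixed shut, plain cuboid 140 long (x) x 52 wide (y) x 46 mm high (z), 0.15 to 0.5 kg; this point is its centre, 23 mm above its underside. All three tins look alike; their empty weights vary, so weight does not tell which holds the ball (34 mm, 160 g, free to roll in a hollow 132 mm long)
- tin_b_center (a point): as tin_a: the same size and look
- tin_c_center (a point): as tin_a: the same size and look
- rack_mid (a point): fixed wooden rack, 170 (x) x 300 mm (y); this point: middle of its floor, 8 mm above the bench. Three bays, centres at y = -100, 0, +100 mm, tins lying along x. Cheeks flush with the tin tops (54 mm above the bench) flank the tins' ends, 4 mm clear of them. From x = -40 to +40 mm the gaps between tins (48 mm) are open: only there can fingers take a tin, across its width
- holder_mouth (a point): fixed dark wooden holder, three open-topped bays side by side, 224 wide, walls 50 mm high, outer bays filled with brown boxes; this point: mouth of the empty middle bay at bench height, its x level and pointing in. Bay 64 wide x 90 mm deep, no floor (the tin slides on the bench), back wall as stop. A tin fully home has its centre 20 mm inside the mouth and sticks out 50 mm
- bowl_a: loose clay bowl, 104 across, 45 mm high, bystander; origin under its middle
- bowl_b: second loose clay bowl, like bowl_a, bystander
- mug: loose white mug, 80 across, 95 mm high, handle on its y side, bystander; origin under its middle
There are look-alikes about, which are no part of the job. What is shaped like the part that bears tin_a_center but orange or yellow is not meant.

How it is judged:
On the way, in this order (a step that is already met when the one before it is completed fails the run):
1. the tin with the ball is lifted clear of the rack and shaken or rocked (height (world z) of ball_center above 0.065 m and linear speed of ball above 0.08 m/s).
2. the tin with the ball is set down on the bench top and released (height (world z) of ball_center below 0.025 m and contact force between each of tin_a, tin_b, tin_c and the fingers below 0.2 N), for 0.1 s.
3. that tin is taken again near one end (gripped more than 25 mm from its middle) (((distance between ball_center and tin_a_center below 0.08 m and contact force between tin_a and the fingers above 2 N and (x of the grasp point in the frame of tin_a_center between 0.025 and 0.075 m or x of the grasp point in the frame of tin_a_center between -0.075 and -0.025 m) and y of the grasp point in the frame of tin_a_center between -0.02 and 0.02 m and z of the grasp point in the frame of tin_a_center below 0.035 m) or (distance between ball_center and tin_b_center below 0.08 m and contact force between tin_b and the fingers above 2 N and (x of the grasp point in the frame of tin_b_center between 0.025 and 0.075 m or x of the grasp point in the frame of tin_b_center between -0.075 and -0.025 m) and y of the grasp point in the frame of tin_b_center between -0.02 and 0.02 m and z of the grasp point in the frame of tin_b_center below 0.035 m) or (distance between ball_center and tin_c_center below 0.08 m and contact force between tin_c and the fingers above 2 N and (x of the grasp point in the frame of tin_c_center between 0.025 and 0.075 m or x of the grasp point in the frame of tin_c_center between -0.075 and -0.025 m) and y of the grasp point in the frame of tin_c_center between -0.02 and 0.02 m and z of the grasp point in the frame of tin_c_center below 0.035 m))), for 0.1 s.
At the end, for the whole second after the job is handed in: The rattling tin lies flat and at rest in the holder's middle bay, lengthways, within 12 mm of the back stop, released; both silent tins stand seated in bays of the rack (any bay, within 20 mm of its middle lengthways, resting on its floor) (((distance between ball_center and tin_a_center below 0.08 m and x of tin_a_center in the frame of holder_mouth above 0.008 m and y of tin_a_center in the frame of holder_mouth between -0.02 and 0.02 m and z of tin_a_center in the frame of holder_mouth below 0.03 m and angle between the x axis of tin_a_center and the x axis of holder_mouth, either way round below 0.15 rad and angle between each of tin_a_center, tin_b_center, tin_c_center's own z axis and vertical below 0.1 rad and linear speed of tin_a below 0.02 m/s and contact force between tin_a and the fingers below 0.2 N and x of tin_b_center in the frame of rack_mid between -0.02 and 0.02 m and y of tin_b_center in the frame of rack_mid between -0.12 and 0.12 m and z of each of tin_b_center, tin_c_center in the frame of rack_mid below 0.029 m and x of tin_c_center in the frame of rack_mid between -0.02 and 0.02 m and y of tin_c_center in the frame of rack_mid between -0.12 and 0.12 m) or (distance between ball_center and tin_b_center below 0.08 m and x of tin_b_center in the frame of holder_mouth above 0.008 m and y of tin_b_center in the frame of holder_mouth between -0.02 and 0.02 m and z of tin_b_center in the frame of holder_mouth below 0.03 m and angle between the x axis of tin_b_center and the x axis of holder_mouth, either way round below 0.15 rad and angle between each of tin_b_center, tin_a_center, tin_c_center's own z axis and vertical below 0.1 rad and linear speed of tin_b below 0.02 m/s and contact force between tin_b and the fingers below 0.2 N and x of tin_a_center in the frame of rack_mid between -0.02 and 0.02 m and y of tin_a_center in the frame of rack_mid between -0.12 and 0.12 m and z of each of tin_a_center, tin_c_center in the frame of rack_mid below 0.029 m and x of tin_c_center in the frame of rack_mid between -0.02 and 0.02 m and y of tin_c_center in the frame of rack_mid between -0.12 and 0.12 m) or (distance between ball_center and tin_c_center below 0.08 m and x of tin_c_center in the frame of holder_mouth above 0.008 m and y of tin_c_center in the frame of holder_mouth between -0.02 and 0.02 m and z of tin_c_center in the frame of holder_mouth below 0.03 m and angle between the x axis of tin_c_center and the x axis of holder_mouth, either way round below 0.15 rad and angle between each of tin_c_center, tin_a_center, tin_b_center's own z axis and vertical below 0.1 rad and linear speed of tin_c below 0.02 m/s and contact force between tin_c and the fingers below 0.2 N and x of tin_a_center in the frame of rack_mid between -0.02 and 0.02 m and y of tin_a_center in the frame of rack_mid between -0.12 and 0.12 m and z of each of tin_a_center, tin_b_center in the frame of rack_mid below 0.029 m and x of tin_b_center in the frame of rack_mid between -0.02 and 0.02 m and y of tin_b_center in the frame of rack_mid between -0.12 and 0.12 m))); the robot touches nothing.
It fails at once if a silent tin is put into the holder ((distance between ball_center and tin_a_center above 0.09 m and x of tin_a_center in the frame of holder_mouth above -0.03 m and y of tin_a_center in the frame of holder_mouth between -0.02 and 0.02 m and z of tin_a_center in the frame of holder_mouth below 0.03 m) or (distance between ball_center and tin_b_center above 0.09 m and x of tin_b_center in the frame of holder_mouth above -0.03 m and y of tin_b_center in the frame of holder_mouth between -0.02 and 0.02 m and z of tin_b_center in the frame of holder_mouth below 0.03 m) or (distance between ball_center and tin_c_center above 0.09 m and x of tin_c_center in the frame of holder_mouth above -0.03 m and y of tin_c_center in the frame of holder_mouth between -0.02 and 0.02 m and z of tin_c_center in the frame of holder_mouth below 0.03 m)).
It fails at once if a bowl or the mug is moved more than 30 mm or tipped (distance of any of bowl_a, bowl_b, mug from where it was at the start of the episode above 0.03 m or angle between any of bowl_a, bowl_b, mug's own z axis and vertical above 0.3 rad).
It also fails if it takes over 72 s, if anything falls off the work surface, if the arm or the gripper's body presses on something with over 40 N, if the wrist force passes 120 N, or if a joint passes its speed limit or range.

ROBOT

A 6-joint arm with a two-finger parallel gripper is mounted at the origin on the work surface. World frame = base frame: x ahead of the robot, y to its left, z up, the work surface at z = 0. Lengths are in m, angles in rad, forces in N, time in s.
With the tool pointing down it reaches from about 0.35 to 0.775 m from the base axis. Payload 5.5 kg.
Tool frame: the origin (TCP) lies midway between the tips of the shut fingers; the grasp point (between the pads) lies 19 mm behind it; z points along the fingers, y is the line along which they close (so a half turn about z gives the same grasp; the last joint's range is limited). The gripper opens to 85 mm and grips with 20 to 120 N. Pads are 22 mm wide; open, the fingers measure 114 mm over their backs; the gripper's body (76 mm by 85 mm) begins 54 mm behind the grasp point. The pads swing forward as they close: fully open they stand 13 mm farther back than shut.
Start: joints at [1.124, 0.313, 0.046, 1.304, 0, 1.431], TCP at [0.174, 0.548, 0.231] pointing down, gripper open.
Joint ranges: [-2.76, 2.76], [-0.86, 1.69], [-1.03, 1.26], [-2.2, 2.34], [-1.47, 1.5], [-3.14, 3.14]. Speed limits (rad/s): [2.57, 2.57, 3.14, 3.14, 3.14, 3.14].

INTERFACE

Orientations are given as a unit quaternion [w, x, y, z].
In Python, from workcell import env gives the robot as it stands.
- The arm moves only by the tool move_arm, never from a script. Its argument "targets" is a list of rows, each a list of 3 entries, a list of its own where there are three numbers: the shift along the tool's x, y, z in mm, then the turn, a rotation vector about the tool's x, y, z in units of 10 degrees (1.0 is 10 degrees), then the closure, from -1 (fully open) to 1 (shut). In form: [[[dx, dy, dz], [ax, ay, az], gripper], ...]. A call has 1 to 5 rows; each row is the pose to reach, as a shift and turn from the pose commanded when the call began, along the tool's axes at that moment; what a row does not reach only later rows make up. A row lasts 1/8 s, in which the tool goes at most 62.5 mm and 10.7 degrees, less where a joint would pass 70% of its speed; a pose out of reach is approached as far as the arm can. A call with a gripper value outside its range is refused whole. The fingers move at their own pace and stop on an object; "squeeze" is the grip in N (left out, the last holds). Time passes only in rows, so rows that repeat a pose let the fingers close. It gives the time, the measured TCP pose, the force, the opening and the grip force at its end, in the units of the state.
- env.get_state(): the state, without advancing time (a new reading comes with each control period).
- env.read_camera(name): name is "scene" or "top"; returns a dict with "pixels" (420x560x3 uint8, red, green, blue), "fovy" (degrees; the focal length in pixels is half the picture's height over the tangent of half this angle, whatever the lens; pixels are square), "cx", "cy" (the principal point, pixels), "dist_coeffs" ([k1, k2, p1, p2, k3] as OpenCV has them; the pictures are not rectified), "extrinsics" (4x4, takes a point from world to camera coordinates). Camera axes: x right, y up, looking along -z (the intrinsics and any distortion apply to the point x, -y, -z); pixel columns grow to the right and rows downward; lengths in m; the calibration is good to about 2 mm. A picture is of the moment at which its call begins. There is no depth.
- env.hand_in(): hands the job in; it is judged then, once.
Trained networks look in a picture, given as the dict that the camera call returned (one of the last four; its "shot" number tells which), for a name from the list of things; names that differ only in an ending like _2 or _b are one class to them, and where a whole thing is asked for, a point or a joint stands for the part that bears it (a point fixed in the world has none). Each returns a list of dicts, best first, with "confidence" (0 to 1); they miss things now and then, are a little off and sometimes report something else, mostly with a low value. They report only what shows in the picture. A call takes as long as a camera call. They do not tell look-alikes from the thing itself.
- env.spot_in(thing, picture): "centre" ([x, y, z] in m, in world coordinates, good to about 4 mm: the middle of the surface that is visible of it).
- env.regions_of(thing, picture): "mask" (420x560 bool, what is visible of it).
- env.landmark_of(thing, picture): "centre" ([x, y, z] in m, in world coordinates, good to about 4 mm: a listed point, or the origin of a listed thing).
The state is a dict: "clock": time; "joint_pos": joint angles; "qvel": joint speeds; "tau": joint torques, N m; "tcp_pos": TCP position; "orientation": TCP orientation; "wrist_force": force on the tool from outside, world axes, zero at the start; "ft_torque": the same for the moment, N m; "finger_gap": finger opening in m; "grip_force": force on a finger pad.
Only numpy, scipy, OpenCV 4.12 (cv2) and the standard library are available. Lean on these libraries where they do the work, as an engineer would, in place of code of your own. Each camera call takes 0.05 s, during which the arm holds its last target. There are 200 camera calls.

## Working session

There is one attempt and no reset: what is moved stays moved. The work goes in short steps, Python scripts to look and compute and a tool call to move; the robot and the scene stay as the last step left them, time stands still between calls to the robot, and variables do not carry over. Pictures are saved under pics/ and viewed, at most 10 in all, crops included, and the job is handed in when it is done.

Besides the shell and the picture viewer there is one more tool, called after ">>>" by a JSON object that holds its "fn" and its "kwargs", one argument or row to a line. move_arm: Moves the arm, as the interface text tells. Its arguments: {"type":"object","properties":{"targets":{"type":"array","items":{"type":"array"}},"squeeze":{"type":"number"}},"required":["targets"]}

```bash
mkdir -p pics; cat > h.py <<'E'
import numpy as np, cv2
from workcell import env
from scipy.spatial.transform import Rotation as R
def cam(n):
    p=env.read_camera(n); return p
def K(p):
    f=210/np.tan(np.radians(p['fovy'])/2); return np.array([[f,0,p['cx']],[0,f,p['cy']],[0,0,1]])
def ray(p,u,v):
    E=np.array(p['extrinsics']); n=cv2.undistortPoints(np.array([[[u,v]]],float),K(p),np.array(p['dist_coeffs'],float))[0,0]
    d=E[:3,:3].T@np.array([n[0],-n[1],-1]); o=-E[:3,:3].T@E[:3,3]; return o,d/np.linalg.norm(d)
def atz(p,u,v,z):
    o,d=ray(p,u,v); return o+d*(z-o[2])/d[2]
def tri(rs):
    A=sum(np.eye(3)-np.outer(d,d) for o,d in rs); b=sum((np.eye(3)-np.outer(d,d))@o for o,d in rs); return np.linalg.solve(A,b)
def proj(p,X):
    E=np.array(p['extrinsics']); c=E[:3,:3]@np.array(X)+E[:3,3]
    return cv2.projectPoints(np.array([[c[0],-c[1],-c[2]]]),np.zeros(3),np.zeros(3),K(p),np.array(p['dist_coeffs'],float))[0].ravel()
def save(p,n): cv2.imwrite('pics/'+n,cv2.cvtColor(p['pixels'],cv2.COLOR_RGB2BGR))
def quad(m):
    c=max(cv2.findContours(m.astype('uint8'),cv2.RETR_EXTERNAL,cv2.CHAIN_APPROX_NONE)[0],key=cv2.contourArea)
    return cv2.minAreaRect(c)
E
python3 - <<'E'
from h import *
for n in('scene','top'):
    p=cam(n); save(p,n+'1.png'); print(n,p['fovy'],p['dist_coeffs'],np.round(-np.array(p['extrinsics'])[:3,:3].T@np.array(p['extrinsics'])[:3,3],3))
    for t in('tin_a_center','rack_mid','holder_mouth','bowl_a','mug'):
        for d in env.landmark_of(t,p): print(t,np.round(d['centre'],3),round(d['confidence'],2),proj(p,d['centre']).round())
s=env.get_state(); print(s)
E
```

```text
scene 45.37886996933322 [-0.07988794  0.          0.          0.          0.        ] [1.106 0.675 0.818]
tin_a_center [0.262 0.253 0.021] 0.94 [448. 252.]
tin_a_center [0.462 0.151 0.027] 0.7 [358. 263.]
tin_a_center [ 0.364 -0.055  0.022] 0.65 [328. 204.]
rack_mid [0.46  0.25  0.007] 0.6 [389. 295.]
holder_mouth [ 0.596 -0.25   0.   ] 0.89 [213. 207.]
bowl_a [ 0.754 -0.027  0.   ] 0.89 [205. 283.]
bowl_a [0.746 0.152 0.001] 0.88 [256. 333.]
mug [ 0.427 -0.519 -0.003] 0.73 [213. 146.]
top 55.10616844497913 [-0.05026783  0.          0.          0.          0.        ] [ 0.314 -0.108  1.002]
tin_a_center [ 0.364 -0.054  0.019] 0.77 [264. 277.]
tin_a_center [0.259 0.249 0.02 ] 0.76 [138. 320.]
tin_a_center [0.464 0.148 0.03 ] 0.73 [182. 235.]
rack_mid [0.458 0.251 0.006] 0.61 [144. 239.]
rack_mid [ 0.596 -0.245  0.002] 0.53 [339. 186.]
holder_mouth [ 0.596 -0.242 -0.   ] 0.63 [337. 186.]
bowl_a [0.742 0.15  0.003] 0.83 [189. 134.]
bowl_a [ 0.757 -0.022 -0.002] 0.82 [253. 128.]
mug [ 0.424 -0.524  0.   ] 0.96 [452. 252.]
{'clock': 0.6, 'joint_pos': array([1.12441305e+00, 3.13189337e-01, 4.61099564e-02, 1.30361128e+00,
       1.58661580e-06, 1.43115853e+00]), 'qvel': array([-0.00010796, -0.00022053, -0.00011464, -0.00083069, -0.00185564,
        0.00036512]), 'tau': array([-2.40082984e-03, -4.80152285e+01,  2.98663634e+01,  3.85080566e-04,
       -2.25758690e-04, -3.86720330e-06]), 'tcp_pos': array([0.17367286, 0.5481876 , 0.23133333]), 'orientation': array([1.45000998e-05, 1.52772144e-01, 9.88261438e-01, 5.08087856e-05]), 'wrist_force': array([-0.00758521, -0.98987033,  0.00481063]), 'ft_torque': array([-0.00375941, -0.02743929, -0.0210924 ]), 'grip_force': 0.0, 'finger_gap': 0.08520661072426029}
```

View pics/top1.png

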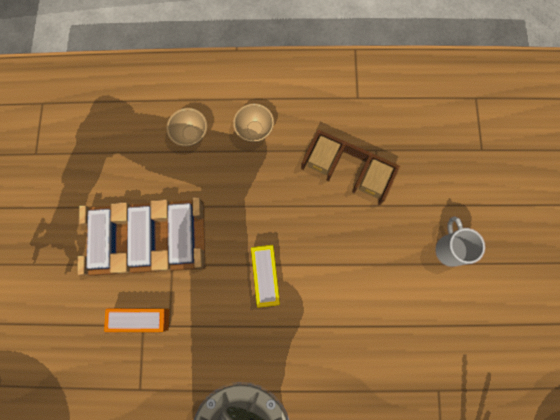

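View pics/scene1.png

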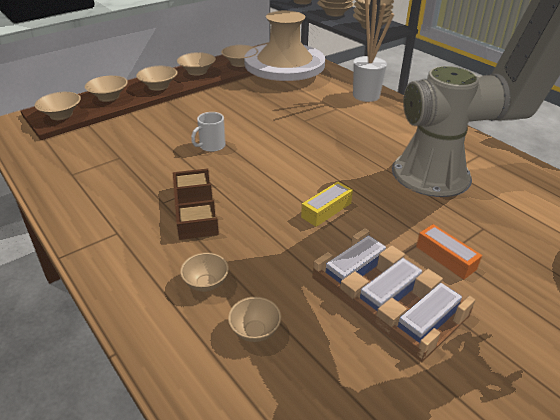

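Top view: the three blue tins lie in the rack at about (98,239), (139,236), (180,234). The orange (135,320) and yellow (265,276) tins are look-alikes. The holder's mouth is at about (340,183), the bowls at (187,127) and (253,122), and the mug at (460,246). I choose the three blue tins in the rack and will check them in a close crop.

```bash
python3 - <<'E'
from h import *
P=[cam('top'),cam('scene')]
res=[]
for p,n in zip(P,('top','scene')):
    hsv=cv2.cvtColor(p['pixels'],cv2.COLOR_RGB2HSV)
    m=((hsv[...,1]<70)&(hsv[...,2]>110)).astype('uint8'); m=cv2.morphologyEx(m,cv2.MORPH_OPEN,np.ones((3,3)))
    cs=[c for c in cv2.findContours(m,cv2.RETR_EXTERNAL,cv2.CHAIN_APPROX_NONE)[0] if 500<cv2.contourArea(c)<4000]
    L=[]
    for c in cs:
        M=cv2.moments(c); u,v=M['m10']/M['m00'],M['m01']/M['m00']; X=atz(p,u,v,.054)
        w=np.array([atz(p,*q[0],.054)[:2] for q in c]); r=cv2.minAreaRect((w*1000).astype('float32'))
        if 0<X[1]<.45 and .35<X[0]<.6: L.append((X,u,v)); print(n,(round(u),round(v)),X.round(4),'rect',np.round(r[0]),np.round(r[1]),round(r[2],1))
    res.append(sorted(L,key=lambda a:a[0][1]))
for a in res[0]:
    b=min(res[1],key=lambda q:np.linalg.norm(q[0]-a[0])); print('tri',tri([ray(P[0],a[1],a[2]),ray(P[1],b[1],b[2])]).round(4))
t=P[0]['pixels']; s=P[1]['pixels']
a=cv2.resize(t[195:280,70:210],(560,340),interpolation=2)[:, :]; b=cv2.resize(t[115:210,290:410],(379,300),interpolation=2)
c=cv2.resize(s[160:245,160:235],(265,300),interpolation=2)
im=np.zeros((600,800,3),'uint8'); im[:300,:379]=b; im[:300,400:665]=c
a=cv2.resize(t[195:270,70:210],(560,300),interpolation=2); im[300:,:560]=a
cv2.imwrite('pics/crop.png',im[...,::-1])
E
```

```text
top (98, 238) [0.453  0.3475 0.054 ] rect [454. 348.] [144.  57.] 3.4
top (138, 236) [0.4598 0.248  0.054 ] rect [461. 247.] [144.  57.] 4.1
top (179, 233) [0.4658 0.1489 0.054 ] rect [468. 148.] [143.  55.] 3.0
scene (431, 308) [0.4576 0.3502 0.054 ] rect [454. 349.] [143.  57.] 4.1
scene (392, 281) [0.4642 0.2504 0.054 ] rect [461. 250.] [145.  59.] 3.9
scene (357, 256) [0.4696 0.1513 0.054 ] rect [467. 151.] [143.  60.] 3.3
tri [0.4666 0.1494 0.0509]
tri [0.4607 0.2488 0.0504]
tri [0.4539 0.3489 0.0502]
```

View pics/crop.png

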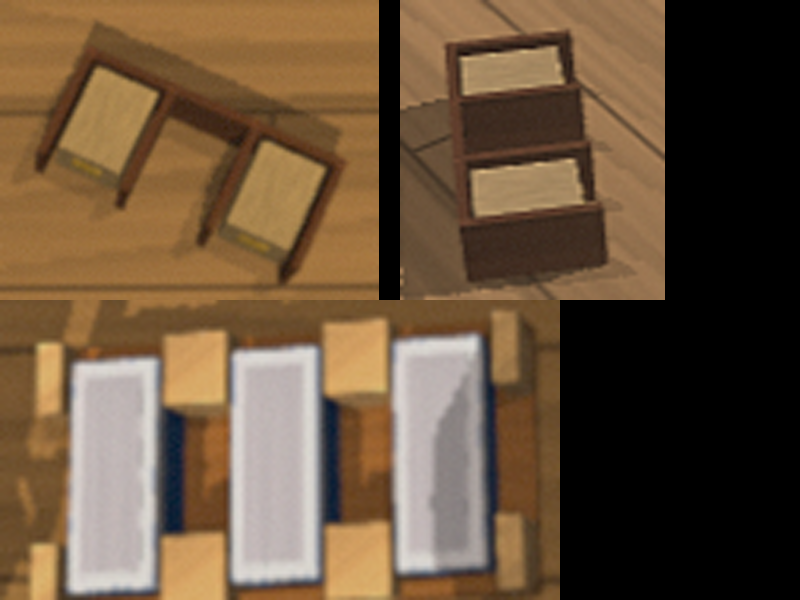

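The crop confirms three blue tins with silver lids in the rack. Their lid centres triangulate to (0.467,0.149), (0.461,0.249) and (0.454,0.349), with z 0.050 against 0.054 expected, and a rack yaw of about 3.7°. The holder's middle bay is empty and its mouth faces lower-left in the top view.

>>> {"fn": "move_arm", "kwargs": {
  "targets": [
    [[-62,-20,0],[0,0,-0.5],-1],
    [[-124,-40,0],[0,0,-1],-1],
    [[-186,-60,30],[0,0,-1.5],-1],
    [[-248,-80,60],[0,0,-2.13],-1],
    [[-308,-100,90],[0,0,-2.13],-1]
  ],
  "squeeze": 70
}}

```text
clock: 1.32
tcp_pos: [0.4161, 0.3751, 0.154]
orientation: [0.001, -0.033, 0.999, 0.0]
wrist_force: [-0.0, 1.0, -0.5]
finger_gap: 0.0853
grip_force: 0.0
```

```bash
python3 - <<'E'
from h import *
p=cam('top')
f=lambda a,b:(290+a/3.158,115+b/3.158)
for n,q in dict(backL=(92,52),backR=(342,160),w2front=(122,205),w3front=(204,243),w1f=(40,168),w4f=(288,280)).items(): print(n,(1000*atz(p,*f(*q),.05)).round())
q=cam('scene')
g=lambda a,b:(160+(a-400)/3.53,160+b/3.53)
for n,c in dict(backA=(447,45),backB=(463,222),frontB=(604,205),frontA=(570,33),f2=(580,88),f3=(590,145)).items(): print(n,(1000*atz(q,*g(*c),.05)).round())
s=env.get_state(); print(s['clock'],s['tcp_pos'],R.from_quat(np.roll(s['orientation'],-1)).as_matrix().round(3))
E
```

```text
backL [ 724. -193.   50.]
backR [ 633. -387.   50.]
w2front [ 597. -214.   50.]
w3front [ 566. -276.   50.]
w1f [ 628. -150.   50.]
w4f [ 537. -340.   50.]
backA [ 632. -386.   50.]
backB [ 725. -191.   50.]
frontB [ 640. -149.   50.]
frontA [ 547. -343.   50.]
f2 [ 580. -276.   50.]
f3 [ 611. -212.   50.]
1.425 [0.41733052 0.37208302 0.15133574] [[-0.998 -0.058 -0.002]
 [-0.058  0.998 -0.003]
 [ 0.002 -0.003 -1.   ]]
```

>>> {"fn": "move_arm", "kwargs": {
  "targets": [
    [[-35,-25,30],[0,0,0],-1],
    [[-35,-25,40],[0,0,0],-1],
    [[-35,-25,40],[0,0,0],-1]
  ]
}}

```text
clock: 1.8
tcp_pos: [0.4499, 0.3535, 0.1138]
orientation: [-0.001, -0.032, 0.999, -0.0]
wrist_force: [0.4, 0.2, 0.1]
finger_gap: 0.0856
grip_force: 0.0
```

>>> {"fn": "move_arm", "kwargs": {
  "targets": [
    [[-3,-4,40],[0,0,0],-1],
    [[-3,-4,80],[0,0,0],-1],
    [[-3,-4,97],[0,0,0],-1],
    [[-3,-4,97],[0,0,0],-1]
  ]
}}

```text
clock: 2.3
tcp_pos: [0.4532, 0.3501, 0.0172]
orientation: [-0.001, -0.033, 0.999, -0.0]
wrist_force: [-0.3, 0.2, 0.2]
finger_gap: 0.0853
grip_force: 0.0
```

>>> {"fn": "move_arm", "kwargs": {
  "targets": [
    [[0,0,0],[0,0,0],1],
    [[0,0,0],[0,0,0],1],
    [[0,0,0],[0,0,0],1],
    [[0,0,0],[0,0,0],1]
  ]
}}

```text
clock: 2.8
tcp_pos: [0.4557, 0.3503, 0.0194]
orientation: [0.002, -0.032, 0.999, 0.001]
wrist_force: [0.0, -0.6, 6.8]
finger_gap: 0.0509
grip_force: 74.4
```

>>> {"fn": "move_arm", "kwargs": {
  "targets": [
    [[0,0,-40],[0,0,0],1],
    [[0,0,-90],[0,0,0],1],
    [[0,0,-130],[0,0,0],1],
    [[0,0,-130],[0,0,0],1]
  ]
}}

```text
clock: 3.3
tcp_pos: [0.4565, 0.3509, 0.1511]
orientation: [0.003, -0.032, 0.999, 0.002]
wrist_force: [0.3, 0.0, -3.5]
finger_gap: 0.0509
grip_force: 75.1
```

>>> {"fn": "move_arm", "kwargs": {
  "targets": [
    [[0,0,0],[0,1,0],1],
    [[0,0,0],[0,2,0],1],
    [[0,0,0],[0,2,0],1],
    [[0,0,0],[0,2,0],1],
    [[0,0,0],[0,2,0],1]
  ]
}}

```text
clock: 3.92
tcp_pos: [0.4536, 0.3499, 0.149]
orientation: [-0.172, -0.033, 0.985, -0.005]
wrist_force: [-0.2, -0.1, -3.0]
finger_gap: 0.051
grip_force: 78.9
```

>>> {"fn": "move_arm", "kwargs": {
  "targets": [
    [[0,0,0],[0,-1,0],1],
    [[0,0,0],[0,-2,0],1],
    [[0,0,0],[0,-2,0],1],
    [[0,0,0],[0,-2,0],1]
  ]
}}

```text
clock: 4.42
tcp_pos: [0.4544, 0.3503, 0.1501]
orientation: [0.001, -0.033, 0.999, 0.001]
wrist_force: [0.9, -0.4, -3.3]
finger_gap: 0.0512
grip_force: 79.0
```

```bash
cat > s.py <<'E'
from h import *
s=env.get_state(); M=R.from_quat(np.roll(s['orientation'],-1)).as_matrix()
print(s['clock'],'tcp',s['tcp_pos'].round(4),'F',s['wrist_force'].round(2),'T',s['ft_torque'].round(3),'Ttool',(M.T@s['ft_torque']).round(3),'gap',s['finger_gap'],'j',s['joint_pos'].round(2)); print(M.round(3))
E
python3 s.py
```

```text
4.425 tcp [0.4544 0.3503 0.1501] F [ 0.87 -0.38 -3.26] T [-0.018  0.012  0.039] Ttool [ 0.017  0.013 -0.039] gap 0.05116221721997172 j [ 0.52  0.34 -0.11  1.11  0.    0.45]
[[-0.998 -0.066  0.002]
 [-0.066  0.998  0.002]
 [-0.002  0.002 -1.   ]]
```

>>> {"fn": "move_arm", "kwargs": {
  "targets": [
    [[0,0,0],[0,-1,0],1],
    [[0,0,0],[0,-2,0],1],
    [[0,0,0],[0,-2,0],1],
    [[0,0,0],[0,-2,0],1],
    [[0,0,0],[0,-2,0],1]
  ]
}}

```text
clock: 5.05
tcp_pos: [0.4579, 0.3512, 0.1497]
orientation: [0.175, -0.031, 0.984, 0.007]
wrist_force: [0.2, -0.2, -3.8]
finger_gap: 0.0509
grip_force: 79.1
```

>>> {"fn": "move_arm", "kwargs": {
  "targets": [
    [[0,0,0],[0,1,0],1],
    [[0,0,0],[0,2,0],1],
    [[0,0,0],[0,2,0],1],
    [[0,0,0],[0,2,0],1]
  ]
}}

```text
clock: 5.55
tcp_pos: [0.4558, 0.3499, 0.1472]
orientation: [0.001, -0.032, 0.999, 0.0]
wrist_force: [-0.9, -0.5, -2.3]
finger_gap: 0.051
grip_force: 78.8
```

```bash
python3 s.py
```

```text
5.55 tcp [0.4558 0.3499 0.1472] F [-0.92 -0.51 -2.27] T [-0.001 -0.063 -0.029] Ttool [ 0.005 -0.062  0.029] gap 0.050986960265827504 j [ 0.52  0.35 -0.11  1.11 -0.    0.45]
[[-0.998 -0.064  0.002]
 [-0.064  0.998  0.   ]
 [-0.002  0.    -1.   ]]
```

```bash
cat > a.py <<'E'
from h import *
F=[];T=[]
for i in range(6):
    env.read_camera('top'); s=env.get_state(); F.append(s['wrist_force']);T.append(s['ft_torque'])
print(s['clock'],'F',np.mean(F,0).round(2),'T',np.mean(T,0).round(3),'sd',np.std(T,0).round(3),'each Ty',np.array(T)[:,1].round(3))
E
python3 a.py
```

```text
5.85 F [-0.    0.1  -3.86] T [-0.002 -0.018 -0.   ] sd [0.016 0.036 0.024] each Ty [-0.008  0.007 -0.004 -0.007  0.    -0.098]
```

>>> {"fn": "move_arm", "kwargs": {
  "targets": [
    [[0,0,0],[0,1,0],1],
    [[0,0,0],[0,2,0],1],
    [[0,0,0],[0,2,0],1],
    [[0,0,0],[0,2,0],1],
    [[0,0,0],[0,2,0],1]
  ]
}}

```text
clock: 6.48
tcp_pos: [0.4537, 0.3502, 0.1497]
orientation: [-0.171, -0.033, 0.985, -0.005]
wrist_force: [-0.4, -0.1, -2.9]
finger_gap: 0.0509
grip_force: 79.5
```

>>> {"fn": "move_arm", "kwargs": {
  "targets": [
    [[0,0,0],[0,-1,0],1],
    [[0,0,0],[0,-2,0],1],
    [[0,0,0],[0,-2,0],1],
    [[0,0,0],[0,-2,0],1]
  ]
}}

```text
clock: 6.98
tcp_pos: [0.4543, 0.3502, 0.1501]
orientation: [0.001, -0.033, 0.999, 0.001]
wrist_force: [0.7, 1.4, -2.4]
finger_gap: 0.0508
grip_force: 79.5
```

```bash
python3 a.py
```

```text
7.275 F [ 0.08  0.18 -3.9 ] T [-0.019  0.015  0.008] sd [0.018 0.025 0.025] each Ty [ 0.055 -0.007  0.044 -0.007  0.001  0.003]
```

>>> {"fn": "move_arm", "kwargs": {
  "targets": [
    [[0,0,0],[0,-1,0],1],
    [[0,0,0],[0,-2,0],1],
    [[0,0,0],[0,-2,0],1],
    [[0,0,0],[0,-2,0],1],
    [[0,0,0],[0,-2,0],1]
  ]
}}

```text
clock: 7.9
tcp_pos: [0.4574, 0.351, 0.1493]
orientation: [0.174, -0.031, 0.984, 0.007]
wrist_force: [0.5, 0.5, -3.7]
finger_gap: 0.051
grip_force: 79.6
```

>>> {"fn": "move_arm", "kwargs": {
  "targets": [
    [[0,0,0],[0,0,0],1],
    [[0,0,0],[0,0,0],1],
    [[0,0,0],[0,0,0],1],
    [[0,0,0],[0,0,0],1]
  ]
}}

```text
clock: 8.4
tcp_pos: [0.4543, 0.3497, 0.1473]
orientation: [0.173, -0.032, 0.984, 0.006]
wrist_force: [-0.8, 0.3, -4.0]
finger_gap: 0.0514
grip_force: 79.6
```

```bash
python3 a.py
```

```text
8.7 F [ 0.17  0.53 -3.98] T [-0.025  0.502  0.009] sd [0.038 0.033 0.029] each Ty [0.482 0.554 0.501 0.447 0.517 0.512]
```

>>> {"fn": "move_arm", "kwargs": {
  "targets": [
    [[0,0,0],[0,1,0],1],
    [[0,0,0],[0,2,0],1],
    [[0,0,0],[0,3,0],1],
    [[0,0,0],[0,4,0],1],
    [[0,0,0],[0,4,0],1]
  ]
}}

```text
clock: 9.32
tcp_pos: [0.4566, 0.3488, 0.1414]
orientation: [-0.177, -0.03, 0.984, -0.007]
wrist_force: [-0.7, 0.6, -4.0]
finger_gap: 0.0512
grip_force: 80.3
```

>>> {"fn": "move_arm", "kwargs": {
  "targets": [
    [[0,0,0],[0,0,0],1],
    [[0,0,0],[0,0,0],1],
    [[0,0,0],[0,0,0],1],
    [[0,0,0],[0,0,0],1]
  ]
}}

```text
clock: 9.82
tcp_pos: [0.4539, 0.35, 0.1492]
orientation: [-0.172, -0.032, 0.985, -0.005]
wrist_force: [0.3, -0.4, -3.5]
finger_gap: 0.0511
grip_force: 80.5
```

```bash
python3 a.py
```

```text
10.125 F [-0.08 -0.03 -3.72] T [ 0.034 -0.523  0.01 ] sd [0.038 0.078 0.031] each Ty [-0.584 -0.44  -0.524 -0.539 -0.413 -0.638]
```

>>> {"fn": "move_arm", "kwargs": {
  "targets": [
    [[0,0,0],[0,-0.6,0],1],
    [[0,0,0],[0,-1.2,0],1],
    [[0,0,0],[0,-2,0],1],
    [[0,0,0],[0,-2,0],1]
  ]
}}

```text
clock: 10.62
tcp_pos: [0.4505, 0.3488, 0.1472]
orientation: [-0.002, -0.033, 0.999, -0.0]
wrist_force: [-0.4, -0.1, -3.9]
finger_gap: 0.051
grip_force: 80.5
```

```bash
python3 a.py
```

```text
10.925 F [-0.03 -0.13 -4.  ] T [ 0.013  0.015 -0.008] sd [0.024 0.034 0.026] each Ty [ 0.024  0.031 -0.045  0.052  0.044 -0.016]
```

>>> {"fn": "move_arm", "kwargs": {
  "targets": [
    [[0,0,50],[0,0,0],1],
    [[0,0,100],[0,0,0],1],
    [[0,0,120],[0,0,0],1],
    [[0,0,129],[0,0,0],1],
    [[0,0,129],[0,0,0],1]
  ]
}}

```text
clock: 11.55
tcp_pos: [0.455, 0.3497, 0.0196]
orientation: [-0.0, -0.032, 0.999, 0.0]
wrist_force: [-1.1, -0.1, -1.6]
finger_gap: 0.0511
grip_force: 80.8
```

```bash
python3 s.py
```

```text
11.55 tcp [0.455  0.3497 0.0196] F [-1.06 -0.11 -1.58] T [-0.122  0.179 -0.   ] Ttool [0.11  0.187 0.   ] gap 0.05109207297355091 j [ 0.52  0.46 -0.29  0.82  0.    0.45]
[[-0.998 -0.064 -0.   ]
 [-0.064  0.998  0.   ]
 [ 0.     0.    -1.   ]]
```

Seated. Release it and take the middle tin.

>>> {"fn": "move_arm", "kwargs": {
  "targets": [
    [[0,0,0],[0,0,0],-1],
    [[0,0,0],[0,0,0],-1],
    [[0,0,0],[0,0,0],-1],
    [[0,0,-45],[0,0,0],-1],
    [[0,0,-90],[0,0,0],-1]
  ]
}}

```text
clock: 12.18
tcp_pos: [0.4539, 0.3495, 0.1089]
orientation: [-0.001, -0.032, 0.999, -0.0]
wrist_force: [1.7, 1.0, -0.3]
finger_gap: 0.0853
grip_force: 0.0
```

>>> {"fn": "move_arm", "kwargs": {
  "targets": [
    [[0,-50,0],[0,0,0],-1],
    [[0,-100,0],[0,0,0],-1],
    [[0,-100,40],[0,0,0],-1],
    [[0,-100,87],[0,0,0],-1],
    [[0,-100,87],[0,0,0],-1]
  ]
}}

```text
clock: 12.8
tcp_pos: [0.4577, 0.2486, 0.0186]
orientation: [-0.003, -0.032, 0.999, -0.001]
wrist_force: [-1.1, 0.3, 0.8]
finger_gap: 0.0854
grip_force: 0.0
```

>>> {"fn": "move_arm", "kwargs": {
  "targets": [
    [[0,0,0],[0,0,0],1],
    [[0,0,0],[0,0,0],1],
    [[0,0,0],[0,0,0],1],
    [[0,0,0],[0,0,0],1]
  ]
}}

```text
clock: 13.3
tcp_pos: [0.4627, 0.2507, 0.0237]
orientation: [0.002, -0.033, 0.999, 0.001]
wrist_force: [0.4, -0.3, 6.4]
finger_gap: 0.0508
grip_force: 74.8
```

```bash
python3 s.py
```

```text
13.3 tcp [0.4627 0.2507 0.0237] F [ 0.45 -0.32  6.42] T [-0.219  0.155  0.055] Ttool [ 0.208  0.169 -0.056] gap 0.050781951884591295 j [ 0.34  0.38 -0.41  0.78 -0.    0.28]
[[-0.998 -0.065  0.004]
 [-0.065  0.998  0.001]
 [-0.004  0.001 -1.   ]]
```

Lift, tilt one way, level, read; then the other way.

>>> {"fn": "move_arm", "kwargs": {
  "targets": [
    [[0,0,-40],[0,0,0],1],
    [[0,0,-90],[0,0,0],1],
    [[0,0,-130],[0,0,0],1],
    [[0,0,-130],[0,0,0],1]
  ]
}}

```text
clock: 13.8
tcp_pos: [0.4633, 0.2511, 0.1557]
orientation: [0.004, -0.033, 0.999, 0.001]
wrist_force: [0.8, 0.5, -3.0]
finger_gap: 0.0511
grip_force: 74.5
```

>>> {"fn": "move_arm", "kwargs": {
  "targets": [
    [[0,0,0],[0,1,0],1],
    [[0,0,0],[0,2,0],1],
    [[0,0,0],[0,2,0],1],
    [[0,0,0],[0,2,0],1],
    [[0,0,0],[0,2,0],1]
  ]
}}

```text
clock: 14.42
tcp_pos: [0.4602, 0.2501, 0.1528]
orientation: [-0.172, -0.032, 0.985, -0.005]
wrist_force: [0.5, 0.3, -1.9]
finger_gap: 0.0512
grip_force: 74.2
```

>>> {"fn": "move_arm", "kwargs": {
  "targets": [
    [[0,0,0],[0,0,0],1],
    [[0,0,0],[0,0,0],1],
    [[0,0,0],[0,0,0],1],
    [[0,0,0],[0,0,0],1]
  ]
}}

```text
clock: 14.92
tcp_pos: [0.4608, 0.2499, 0.1516]
orientation: [-0.173, -0.032, 0.984, -0.006]
wrist_force: [0.9, 0.6, -2.4]
finger_gap: 0.0513
grip_force: 74.2
```

```bash
python3 a.py
```

```text
15.225 F [-0.45  0.12 -2.71] T [ 0.021 -0.496  0.007] sd [0.032 0.034 0.023] each Ty [-0.501 -0.529 -0.547 -0.485 -0.458 -0.453]
```

>>> {"fn": "move_arm", "kwargs": {
  "targets": [
    [[0,0,0],[0,-0.6,0],1],
    [[0,0,0],[0,-1.2,0],1],
    [[0,0,0],[0,-2,0],1],
    [[0,0,0],[0,-2,0],1]
  ]
}}

```text
clock: 15.72
tcp_pos: [0.457, 0.2494, 0.1513]
orientation: [-0.002, -0.033, 0.999, -0.0]
wrist_force: [0.0, 0.1, -2.7]
finger_gap: 0.0508
grip_force: 74.3
```

```bash
python3 a.py
```

```text
16.025 F [ 0.38  0.29 -2.61] T [ 0.015 -0.025  0.012] sd [0.018 0.027 0.04 ] each Ty [-0.03  -0.024 -0.031 -0.073  0.016 -0.009]
```

>>> {"fn": "move_arm", "kwargs": {
  "targets": [
    [[0,0,0],[0,-1,0],1],
    [[0,0,0],[0,-2,0],1],
    [[0,0,0],[0,-2,0],1],
    [[0,0,0],[0,-2,0],1],
    [[0,0,0],[0,-2,0],1]
  ]
}}

```text
clock: 16.65
tcp_pos: [0.4637, 0.2507, 0.1531]
orientation: [0.174, -0.031, 0.984, 0.006]
wrist_force: [0.9, 0.3, -2.3]
finger_gap: 0.0512
grip_force: 74.2
```

>>> {"fn": "move_arm", "kwargs": {
  "targets": [
    [[0,0,0],[0,0,0],1],
    [[0,0,0],[0,0,0],1],
    [[0,0,0],[0,0,0],1],
    [[0,0,0],[0,0,0],1]
  ]
}}

```text
clock: 17.15
tcp_pos: [0.4608, 0.2499, 0.1513]
orientation: [0.173, -0.032, 0.984, 0.006]
wrist_force: [0.3, 1.0, -2.5]
finger_gap: 0.0509
grip_force: 74.2
```

```bash
python3 a.py
```

```text
17.45 F [-0.36 -0.19 -2.6 ] T [-0.056  0.467  0.027] sd [0.034 0.036 0.03 ] each Ty [0.479 0.497 0.494 0.455 0.484 0.394]
```

>>> {"fn": "move_arm", "kwargs": {
  "targets": [
    [[0,0,0],[0,0.6,0],1],
    [[0,0,0],[0,1.2,0],1],
    [[0,0,0],[0,2,0],1],
    [[0,0,0],[0,2,0],1]
  ]
}}

```text
clock: 17.95
tcp_pos: [0.4633, 0.2499, 0.1505]
orientation: [-0.0, -0.032, 0.999, -0.0]
wrist_force: [-0.3, 0.2, -2.6]
finger_gap: 0.0511
grip_force: 74.3
```

```bash
python3 a.py
```

```text
18.25 F [-0.08 -0.23 -2.4 ] T [ 0.007 -0.002  0.014] sd [0.025 0.02  0.025] each Ty [ 0.006  0.006  0.013 -0.011  0.017 -0.042]
```

>>> {"fn": "move_arm", "kwargs": {
  "targets": [
    [[0,0,50],[0,0,0],1],
    [[0,0,100],[0,0,0],1],
    [[0,0,120],[0,0,0],1],
    [[0,0,130],[0,0,0],1],
    [[0,0,130],[0,0,0],1]
  ]
}}

```text
clock: 18.88
tcp_pos: [0.4595, 0.2498, 0.0237]
orientation: [0.0, -0.033, 0.999, -0.0]
wrist_force: [-6.8, -3.2, 10.0]
finger_gap: 0.0507
grip_force: 75.8
```

```bash
python3 s.py
```

```text
18.875 tcp [0.4595 0.2498 0.0237] F [-6.83 -3.25 10.03] T [-0.487  1.121 -0.019] Ttool [0.412 1.15  0.019] gap 0.05069324107034718 j [ 0.34  0.37 -0.42  0.78 -0.    0.28]
[[-0.998 -0.066  0.   ]
 [-0.066  0.998 -0.   ]
 [-0.    -0.    -1.   ]]
```

>>> {"fn": "move_arm", "kwargs": {
  "targets": [
    [[0,0,0],[0,0,0],-1],
    [[0,0,0],[0,0,0],-1],
    [[0,0,0],[0,0,0],-1],
    [[0,0,-45],[0,0,0],-1],
    [[0,0,-90],[0,0,0],-1]
  ]
}}

```text
clock: 19.5
tcp_pos: [0.4603, 0.2497, 0.1119]
orientation: [-0.001, -0.032, 0.999, -0.0]
wrist_force: [0.2, 0.1, 0.7]
finger_gap: 0.0855
grip_force: 0.0
```

>>> {"fn": "move_arm", "kwargs": {
  "targets": [
    [[0,-50,0],[0,0,0],-1],
    [[0,-100,0],[0,0,0],-1],
    [[0,-100,40],[0,0,0],-1],
    [[0,-100,92],[0,0,0],-1],
    [[0,-100,92],[0,0,0],-1]
  ]
}}

```text
clock: 20.12
tcp_pos: [0.4636, 0.1493, 0.0164]
orientation: [-0.004, -0.032, 0.999, -0.0]
wrist_force: [-0.5, -0.2, 1.2]
finger_gap: 0.0851
grip_force: 0.0
```

>>> {"fn": "move_arm", "kwargs": {
  "targets": [
    [[0,0,0],[0,0,0],1],
    [[0,0,0],[0,0,0],1],
    [[0,0,0],[0,0,0],1],
    [[0,0,0],[0,0,0],1]
  ]
}}

```text
clock: 20.62
tcp_pos: [0.4694, 0.1505, 0.0218]
orientation: [0.002, -0.033, 0.999, 0.0]
wrist_force: [-0.8, -0.7, 7.0]
finger_gap: 0.0509
grip_force: 74.5
```

```bash
python3 s.py
```

```text
20.625 tcp [0.4694 0.1505 0.0218] F [-0.79 -0.67  7.01] T [-0.166  0.156  0.02 ] Ttool [ 0.155  0.166 -0.02 ] gap 0.05089299972612028 j [ 0.15  0.32 -0.5   0.74 -0.    0.08]
[[-0.998 -0.065  0.005]
 [-0.065  0.998  0.   ]
 [-0.005  0.    -1.   ]]
```

>>> {"fn": "move_arm", "kwargs": {
  "targets": [
    [[0,0,-40],[0,0,0],1],
    [[0,0,-90],[0,0,0],1],
    [[0,0,-130],[0,0,0],1],
    [[0,0,-130],[0,0,0],1]
  ]
}}

```text
clock: 21.12
tcp_pos: [0.47, 0.1507, 0.1534]
orientation: [0.004, -0.033, 0.999, 0.001]
wrist_force: [0.5, 0.0, -3.5]
finger_gap: 0.051
grip_force: 75.3
```

>>> {"fn": "move_arm", "kwargs": {
  "targets": [
    [[0,0,0],[0,1,0],1],
    [[0,0,0],[0,2,0],1],
    [[0,0,0],[0,2,0],1],
    [[0,0,0],[0,2,0],1],
    [[0,0,0],[0,2,0],1]
  ]
}}

```text
clock: 21.75
tcp_pos: [0.4667, 0.1503, 0.1506]
orientation: [-0.172, -0.032, 0.985, -0.005]
wrist_force: [0.2, -0.2, -3.5]
finger_gap: 0.0511
grip_force: 74.9
```

>>> {"fn": "move_arm", "kwargs": {
  "targets": [
    [[0,0,0],[0,0,0],1],
    [[0,0,0],[0,0,0],1],
    [[0,0,0],[0,0,0],1],
    [[0,0,0],[0,0,0],1]
  ]
}}

```text
clock: 22.25
tcp_pos: [0.4673, 0.1501, 0.1496]
orientation: [-0.173, -0.032, 0.984, -0.006]
wrist_force: [0.0, -0.1, -3.7]
finger_gap: 0.051
grip_force: 74.9
```

```bash
python3 a.py
```

```text
22.55 F [-0.11  0.1  -3.54] T [ 0.026 -0.578  0.016] sd [0.016 0.025 0.028] each Ty [-0.56  -0.578 -0.595 -0.542 -0.572 -0.621]
```

>>> {"fn": "move_arm", "kwargs": {
  "targets": [
    [[0,0,0],[0,-0.6,0],1],
    [[0,0,0],[0,-1.2,0],1],
    [[0,0,0],[0,-2,0],1],
    [[0,0,0],[0,-2,0],1]
  ]
}}

```text
clock: 23.05
tcp_pos: [0.4632, 0.1499, 0.1492]
orientation: [-0.002, -0.033, 0.999, -0.0]
wrist_force: [-0.1, -0.1, -3.7]
finger_gap: 0.0509
grip_force: 74.9
```

```bash
python3 a.py
```

```text
23.35 F [ 0.58 -0.4  -3.13] T [ 0.012 -0.051  0.02 ] sd [0.02  0.027 0.032] each Ty [-0.061 -0.062 -0.043 -0.049 -0.093 -0.002]
```

>>> {"fn": "move_arm", "kwargs": {
  "targets": [
    [[0,0,0],[0,-1,0],1],
    [[0,0,0],[0,-2,0],1],
    [[0,0,0],[0,-2,0],1],
    [[0,0,0],[0,-2,0],1],
    [[0,0,0],[0,-2,0],1]
  ]
}}

```text
clock: 23.98
tcp_pos: [0.4703, 0.1504, 0.1511]
orientation: [0.174, -0.032, 0.984, 0.006]
wrist_force: [0.1, 0.8, -4.3]
finger_gap: 0.0511
grip_force: 74.8
```

>>> {"fn": "move_arm", "kwargs": {
  "targets": [
    [[0,0,0],[0,0,0],1],
    [[0,0,0],[0,0,0],1],
    [[0,0,0],[0,0,0],1],
    [[0,0,0],[0,0,0],1]
  ]
}}

```text
clock: 24.48
tcp_pos: [0.4673, 0.1501, 0.1493]
orientation: [0.173, -0.032, 0.984, 0.006]
wrist_force: [0.4, 0.2, -3.0]
finger_gap: 0.0507
grip_force: 74.8
```

```bash
python3 a.py
```

```text
24.775 F [-0.28  0.04 -3.04] T [-0.037  0.528 -0.009] sd [0.015 0.016 0.032] each Ty [0.529 0.545 0.496 0.534 0.525 0.538]
```

>>> {"fn": "move_arm", "kwargs": {
  "targets": [
    [[0,0,0],[0,0.6,0],1],
    [[0,0,0],[0,1.2,0],1],
    [[0,0,0],[0,2,0],1],
    [[0,0,0],[0,2,0],1]
  ]
}}

```text
clock: 25.28
tcp_pos: [0.47, 0.1501, 0.1485]
orientation: [-0.0, -0.032, 0.999, -0.0]
wrist_force: [0.4, 0.5, -4.3]
finger_gap: 0.0509
grip_force: 74.8
```

```bash
python3 a.py; python3 s.py
```

```text
25.575 F [-0.22 -0.   -3.5 ] T [-0.018  0.013  0.01 ] sd [0.03  0.021 0.035] each Ty [ 0.015 -0.014  0.051 -0.007  0.011  0.022]
25.575 tcp [0.4664 0.1502 0.1498] F [ 0.48  0.37 -2.38] T [-0.033  0.022 -0.043] Ttool [0.032 0.024 0.043] gap 0.05093303033805342 j [ 0.15  0.19 -0.32  1.06  0.    0.08]
[[-0.998 -0.065  0.002]
 [-0.065  0.998  0.   ]
 [-0.002  0.    -1.   ]]
```

The tilt torques hint at the first tin: its restoring torque is low for its weight. I put this one back and repeat the full protocol on the first.

>>> {"fn": "move_arm", "kwargs": {
  "targets": [
    [[0,0,50],[0,0,0],1],
    [[0,0,100],[0,0,0],1],
    [[0,0,120],[0,0,0],1],
    [[0,0,130],[0,0,0],1],
    [[0,0,130],[0,0,0],1]
  ]
}}

```text
clock: 26.2
tcp_pos: [0.4658, 0.1501, 0.0217]
orientation: [-0.0, -0.033, 0.999, -0.0]
wrist_force: [-9.7, -1.5, 13.8]
finger_gap: 0.0511
grip_force: 77.0
```

>>> {"fn": "move_arm", "kwargs": {
  "targets": [
    [[0,0,0],[0,0,0],-1],
    [[0,0,0],[0,0,0],-1],
    [[0,0,0],[0,0,0],-1],
    [[0,0,-45],[0,0,0],-1],
    [[0,0,-90],[0,0,0],-1]
  ]
}}

```text
clock: 26.82
tcp_pos: [0.4668, 0.15, 0.1099]
orientation: [-0.001, -0.032, 0.999, -0.0]
wrist_force: [0.6, -0.4, -0.0]
finger_gap: 0.0852
grip_force: 0.0
```

>>> {"fn": "move_arm", "kwargs": {
  "targets": [
    [[0,55,0],[0,0,0],-1],
    [[0,110,0],[0,0,0],-1],
    [[0,165,0],[0,0,0],-1],
    [[0,200,0],[0,0,0],-1],
    [[0,200,0],[0,0,0],-1]
  ]
}}

```text
clock: 27.45
tcp_pos: [0.454, 0.3521, 0.1091]
orientation: [0.0, -0.034, 0.999, 0.0]
wrist_force: [-0.1, -0.3, -0.0]
finger_gap: 0.0852
grip_force: 0.0
```

```bash
python3 - <<'E'
from h import *
p=cam('scene'); save(p,'chk.png')
E
python3 s.py
```

```text
27.5 tcp [0.454  0.3505 0.109 ] F [ 0.67 -1.3  -1.51] T [-0.083 -0.017 -0.024] Ttool [ 0.084 -0.012  0.024] gap 0.08565836584786041 j [ 0.52  0.37 -0.17  1.02 -0.    0.45]
[[-0.998 -0.067 -0.   ]
 [-0.067  0.998 -0.   ]
 [ 0.    -0.    -1.   ]]
```

View pics/chk.png

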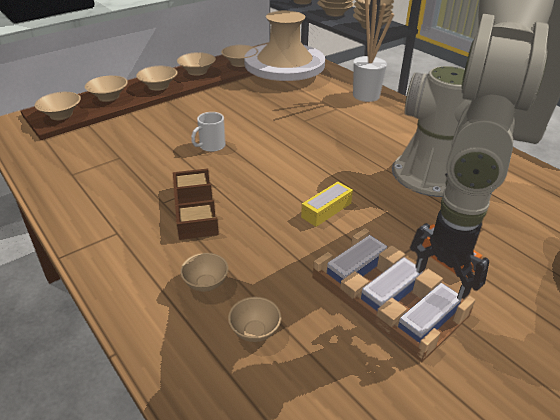

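All three tins look seated, at (357,258), (391,284) and (431,308), with the gripper above the first tin. I regrip it and run the full protocol.

>>> {"fn": "move_arm", "kwargs": {
  "targets": [
    [[0,0,45],[0,0,0],-1],
    [[0,0,92],[0,0,0],-1],
    [[0,0,92],[0,0,0],-1]
  ]
}}

```text
clock: 27.88
tcp_pos: [0.4513, 0.3466, 0.0141]
orientation: [-0.004, -0.032, 0.999, -0.002]
wrist_force: [-0.5, -0.6, -0.2]
finger_gap: 0.0854
grip_force: 0.0
```

>>> {"fn": "move_arm", "kwargs": {
  "targets": [
    [[0,0,0],[0,0,0],1],
    [[0,0,0],[0,0,0],1],
    [[0,0,0],[0,0,0],1],
    [[0,0,0],[0,0,0],1]
  ]
}}

```text
clock: 28.38
tcp_pos: [0.4563, 0.3503, 0.02]
orientation: [0.002, -0.032, 0.999, 0.001]
wrist_force: [-0.0, -1.9, 7.4]
finger_gap: 0.051
grip_force: 74.6
```

>>> {"fn": "move_arm", "kwargs": {
  "targets": [
    [[0,0,-40],[0,0,0],1],
    [[0,0,-90],[0,0,0],1],
    [[0,0,-130],[0,0,0],1],
    [[0,0,-130],[0,0,0],1]
  ]
}}

```text
clock: 28.88
tcp_pos: [0.4565, 0.3511, 0.1515]
orientation: [0.004, -0.033, 0.999, 0.002]
wrist_force: [-0.5, -0.2, -4.3]
finger_gap: 0.051
grip_force: 75.0
```

>>> {"fn": "move_arm", "kwargs": {
  "targets": [
    [[0,0,0],[0,1,0],1],
    [[0,0,0],[0,2,0],1],
    [[0,0,0],[0,2,0],1],
    [[0,0,0],[0,2,0],1],
    [[0,0,0],[0,2,0],1]
  ]
}}

```text
clock: 29.5
tcp_pos: [0.4536, 0.35, 0.1491]
orientation: [-0.172, -0.033, 0.985, -0.005]
wrist_force: [0.2, 1.1, -2.9]
finger_gap: 0.051
grip_force: 76.5
```

>>> {"fn": "move_arm", "kwargs": {
  "targets": [
    [[0,0,0],[0,0,0],1],
    [[0,0,0],[0,0,0],1],
    [[0,0,0],[0,0,0],1],
    [[0,0,0],[0,0,0],1]
  ]
}}

```text
clock: 30.0
tcp_pos: [0.4543, 0.3497, 0.1476]
orientation: [-0.173, -0.032, 0.984, -0.006]
wrist_force: [-0.6, 0.2, -4.8]
finger_gap: 0.0511
grip_force: 76.5
```

```bash
python3 a.py
```

```text
30.3 F [ 0.04 -0.05 -3.62] T [ 0.014 -0.495 -0.024] sd [0.023 0.049 0.02 ] each Ty [-0.564 -0.504 -0.492 -0.446 -0.423 -0.54 ]
```

>>> {"fn": "move_arm", "kwargs": {
  "targets": [
    [[0,0,0],[0,-0.6,0],1],
    [[0,0,0],[0,-1.2,0],1],
    [[0,0,0],[0,-2,0],1],
    [[0,0,0],[0,-2,0],1]
  ]
}}

```text
clock: 30.8
tcp_pos: [0.4505, 0.3489, 0.1473]
orientation: [-0.002, -0.033, 0.999, -0.0]
wrist_force: [-0.4, -1.1, -4.1]
finger_gap: 0.0511
grip_force: 76.2
```

```bash
python3 a.py
```

```text
31.1 F [ 0.05 -0.01 -3.3 ] T [0.006 0.028 0.001] sd [0.025 0.024 0.015] each Ty [ 0.011 -0.003  0.007  0.05   0.04   0.063]
```

>>> {"fn": "move_arm", "kwargs": {
  "targets": [
    [[0,0,0],[0,-1,0],1],
    [[0,0,0],[0,-2,0],1],
    [[0,0,0],[0,-2,0],1],
    [[0,0,0],[0,-2,0],1],
    [[0,0,0],[0,-2,0],1]
  ]
}}

```text
clock: 31.72
tcp_pos: [0.4576, 0.3511, 0.1494]
orientation: [0.174, -0.031, 0.984, 0.007]
wrist_force: [0.5, 0.4, -2.3]
finger_gap: 0.0511
grip_force: 77.6
```

>>> {"fn": "move_arm", "kwargs": {
  "targets": [
    [[0,0,0],[0,0,0],1],
    [[0,0,0],[0,0,0],1],
    [[0,0,0],[0,0,0],1],
    [[0,0,0],[0,0,0],1]
  ]
}}

```text
clock: 32.22
tcp_pos: [0.4543, 0.3497, 0.1474]
orientation: [0.173, -0.032, 0.984, 0.006]
wrist_force: [-0.2, 0.4, -3.9]
finger_gap: 0.051
grip_force: 77.6
```

```bash
python3 a.py
```

```text
32.525 F [ 0.06  0.15 -3.63] T [-0.037  0.493 -0.015] sd [0.025 0.015 0.026] each Ty [0.518 0.504 0.479 0.495 0.473 0.488]
```

>>> {"fn": "move_arm", "kwargs": {
  "targets": [
    [[0,0,0],[0,0.6,0],1],
    [[0,0,0],[0,1.2,0],1],
    [[0,0,0],[0,2,0],1],
    [[0,0,0],[0,2,0],1]
  ]
}}

```text
clock: 33.02
tcp_pos: [0.4569, 0.3497, 0.1465]
orientation: [0.0, -0.031, 1.0, -0.0]
wrist_force: [0.4, -1.1, -4.3]
finger_gap: 0.0511
grip_force: 77.3
```

```bash
python3 a.py; python3 s.py
```

```text
33.325 F [-0.02  0.11 -3.66] T [-0.001 -0.038  0.009] sd [0.012 0.025 0.038] each Ty [-0.072 -0.031 -0.03   0.007 -0.051 -0.052]
33.325 tcp [0.4533 0.3497 0.1477] F [-0.91  0.38 -3.26] T [-0.017 -0.052 -0.006] Ttool [ 0.02  -0.051  0.006] gap 0.05114468817939356 j [ 0.52  0.34 -0.12  1.11 -0.    0.45]
[[-0.998 -0.066  0.001]
 [-0.066  0.998  0.   ]
 [-0.001  0.    -1.   ]]
```

Tin 1's level torque flips with the sign a ball would give (+0.028 / −0.038), its tilt torque is low, and its grip force fluctuates. Tins 2 and 3 show none of this, so tin 1 holds the ball. I carry it to the bench in line with the holder.

>>> {"fn": "move_arm", "kwargs": {
  "targets": [
    [[-1,-55,0],[0,0,0],1],
    [[-2,-110,0],[0,0,0],1],
    [[-3,-165,0],[0,0,0],1],
    [[-3,-220,0],[0,0,0],1],
    [[-4,-275,0],[0,0,0],1]
  ]
}}

```text
clock: 33.95
tcp_pos: [0.4756, 0.0743, 0.1481]
orientation: [0.001, -0.033, 0.999, -0.0]
wrist_force: [1.6, -0.2, -4.2]
finger_gap: 0.051
grip_force: 78.3
```

>>> {"fn": "move_arm", "kwargs": {
  "targets": [
    [[-1,-55,0],[0,0,0.7],1],
    [[-2,-110,0],[0,0,1.4],1],
    [[-3,-165,0],[0,0,2.1],1],
    [[-3,-220,0],[0,0,2.92],1],
    [[-4,-275,0],[0,0,2.92],1]
  ]
}}

```text
clock: 34.58
tcp_pos: [0.4977, -0.1998, 0.1481]
orientation: [0.001, 0.221, 0.975, -0.0]
wrist_force: [-0.0, 0.8, -4.5]
finger_gap: 0.0511
grip_force: 78.3
```

>>> {"fn": "move_arm", "kwargs": {
  "targets": [
    [[0,0,0],[0,0,0],1],
    [[0,0,40],[0,0,0],1],
    [[0,0,70],[0,0,0],1],
    [[0,0,70],[0,0,0],1]
  ]
}}

```text
clock: 35.08
tcp_pos: [0.4956, -0.1963, 0.0755]
orientation: [-0.002, 0.22, 0.976, 0.001]
wrist_force: [0.0, 0.2, -2.9]
finger_gap: 0.0511
grip_force: 78.8
```

```bash
python3 s.py
```

```text
35.075 tcp [ 0.4956 -0.1963  0.0755] F [ 0.02  0.16 -2.94] T [0.028 0.032 0.005] Ttool [-0.012  0.041 -0.005] gap 0.051061765684990795 j [-0.53  0.34 -0.32  0.92  0.   -0.08]
[[-0.903  0.429 -0.004]
 [ 0.429  0.903  0.003]
 [ 0.005  0.001 -1.   ]]
```

>>> {"fn": "move_arm", "kwargs": {
  "targets": [
    [[0,0,40],[0,0,0],1],
    [[0,0,56],[0,0,0],1],
    [[0,0,62],[0,0,0],1],
    [[0,0,62],[0,0,0],1]
  ]
}}

```text
clock: 35.58
tcp_pos: [0.4985, -0.1987, 0.0161]
orientation: [0.0, 0.22, 0.975, -0.0]
wrist_force: [-0.6, 1.1, -3.3]
finger_gap: 0.051
grip_force: 78.8
```

```bash
python3 s.py
```

```text
35.575 tcp [ 0.4985 -0.1987  0.0161] F [-0.64  1.09 -3.27] T [ 0.012 -0.009  0.025] Ttool [-0.015 -0.002 -0.025] gap 0.05102361906355308 j [-0.53  0.4  -0.39  0.78  0.   -0.08]
[[-0.903  0.43   0.001]
 [ 0.43   0.903 -0.   ]
 [-0.001  0.    -1.   ]]
```

>>> {"fn": "move_arm", "kwargs": {
  "targets": [
    [[0,0,2],[0,0,0],1],
    [[0,0,4],[0,0,0],1],
    [[0,0,4],[0,0,0],1]
  ]
}}

```text
clock: 35.95
tcp_pos: [0.4986, -0.199, 0.0121]
orientation: [0.001, 0.221, 0.975, -0.0]
wrist_force: [-1.0, 0.4, -0.1]
finger_gap: 0.0511
grip_force: 79.4
```

>>> {"fn": "move_arm", "kwargs": {
  "targets": [
    [[0,0,0],[0,0,0],-1],
    [[0,0,0],[0,0,0],-1],
    [[0,0,0],[0,0,0],-1],
    [[0,0,0],[0,0,0],-1],
    [[0,0,-2],[0,0,0],-1]
  ]
}}

```text
clock: 36.58
tcp_pos: [0.4979, -0.1986, 0.0133]
orientation: [-0.0, 0.221, 0.975, 0.0]
wrist_force: [0.6, -0.7, -0.7]
finger_gap: 0.0851
grip_force: 0.0
```

>>> {"fn": "move_arm", "kwargs": {
  "targets": [
    [[22,0,-3],[0,0,0],-1],
    [[46,0,-3],[0,0,0],-1],
    [[46,0,-3],[0,0,0],-1]
  ]
}}

```text
clock: 36.95
tcp_pos: [0.4548, -0.1778, 0.0162]
orientation: [-0.001, 0.22, 0.975, 0.0]
wrist_force: [-0.1, -0.1, 0.2]
finger_gap: 0.0851
grip_force: 0.0
```

```bash
python3 - <<'E'
from h import *
p=cam('scene'); cv2.imwrite('pics/set.png',cv2.resize(p['pixels'][130:330,130:400],(800,593),interpolation=2)[...,::-1])
E
python3 s.py
```

```text
37.0 tcp [ 0.4564 -0.1788  0.0166] F [-0.   -0.13  0.52] T [-0.019 -0.031  0.036] Ttool [ 0.003 -0.036 -0.036] gap 0.08538668864127477 j [-0.54  0.33 -0.51  0.73  0.   -0.09]
[[-0.903  0.43   0.   ]
 [ 0.43   0.903 -0.   ]
 [-0.     0.    -1.   ]]
```

View pics/set.png

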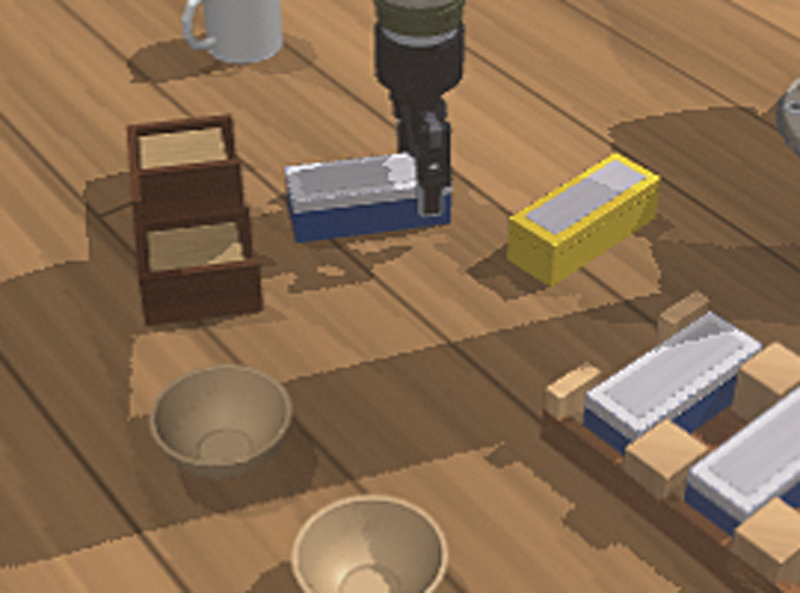

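The tin stands flat on the bench at crop (365,195), in line with the empty middle bay at (200,190), and the open fingers are at its near end.

>>> {"fn": "move_arm", "kwargs": {
  "targets": [
    [[0,0,0],[0,0,0],1],
    [[0,0,0],[0,0,0],1],
    [[0,0,0],[0,0,0],1],
    [[0,0,0],[0,0,0],1],
    [[0,0,0],[0,0,0],1]
  ],
  "squeeze": 50
}}

```text
clock: 37.62
tcp_pos: [0.4575, -0.1794, 0.0167]
orientation: [0.001, 0.221, 0.975, -0.0]
wrist_force: [1.8, -2.2, 2.9]
finger_gap: 0.051
grip_force: 53.3
```

>>> {"fn": "move_arm", "kwargs": {
  "targets": [
    [[-12,0,0],[0,0,0],1],
    [[-24,0,0],[0,0,0],1],
    [[-36,0,0],[0,0,0],1],
    [[-46,0,0],[0,0,0],1],
    [[-55,0,0],[0,0,0],1]
  ]
}}

```text
clock: 38.25
tcp_pos: [0.4994, -0.1987, 0.0164]
orientation: [-0.007, 0.22, 0.975, 0.002]
wrist_force: [-18.8, 9.0, 26.9]
finger_gap: 0.0514
grip_force: 56.3
```

```bash
python3 s.py; python3 - <<'E'
from h import *
im=np.zeros((600,800,3),'uint8')
a=cam('top')['pixels'][120:250,250:410]; b=cam('scene')['pixels'][150:270,150:300]
im[:,:400]=cv2.resize(a,(400,600))*0; im[:325,:400]=cv2.resize(a,(400,325),interpolation=2); im[:320,400:]=cv2.resize(b,(400,320),interpolation=2)
cv2.imwrite('pics/mid.png',im[:330,:,::-1])
E
```

```text
38.25 tcp [ 0.4994 -0.1987  0.0164] F [-18.78   8.99  26.85] T [ 1.497  3.43  -0.041] Ttool [0.122 3.741 0.043] gap 0.051362467031278405 j [-0.53  0.41 -0.37  0.8  -0.   -0.08]
[[-0.903  0.43  -0.012]
 [ 0.43   0.903  0.006]
 [ 0.014  0.    -1.   ]]
```

View pics/mid.png

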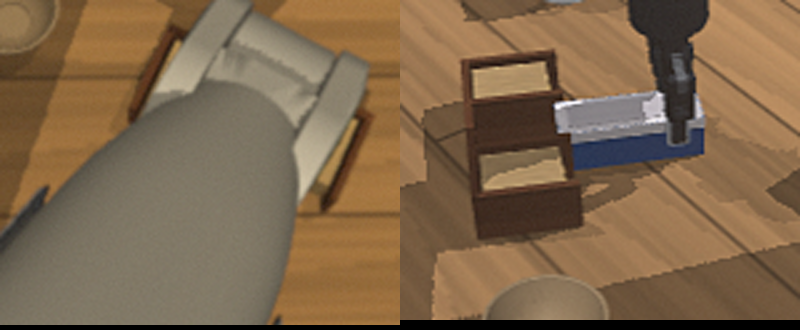

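The tin's nose is at the mouth and centred. The force looks like bench drag from pressing down (27 N), so I ease up a little.

>>> {"fn": "move_arm", "kwargs": {
  "targets": [
    [[0,0,-2],[0,0,0],1],
    [[0,0,-3],[0,0,0],1],
    [[0,0,-3],[0,0,0],1]
  ]
}}

```text
clock: 38.72
tcp_pos: [0.5059, -0.2023, 0.0188]
orientation: [-0.0, 0.221, 0.975, 0.0]
wrist_force: [0.7, 0.1, -3.8]
finger_gap: 0.051
grip_force: 52.8
```

```bash
python3 s.py
```

```text
38.725 tcp [ 0.5059 -0.2023  0.0188] F [ 0.73  0.05 -3.78] T [0.002 0.163 0.024] Ttool [ 0.068  0.148 -0.024] gap 0.051006502644354954 j [-0.53  0.41 -0.36  0.79  0.   -0.08]
[[-0.903  0.43  -0.001]
 [ 0.43   0.903  0.001]
 [ 0.001  0.    -1.   ]]
```

>>> {"fn": "move_arm", "kwargs": {
  "targets": [
    [[-13,0,0],[0,0,0],1],
    [[-26,0,0],[0,0,0],1],
    [[-39,0,0],[0,0,0],1],
    [[-50,0,0],[0,0,0],1],
    [[-60,0,0],[0,0,0],1]
  ]
}}

```text
clock: 39.35
tcp_pos: [0.5611, -0.2287, 0.0192]
orientation: [-0.0, 0.22, 0.975, 0.0]
wrist_force: [0.0, -0.1, -3.8]
finger_gap: 0.0512
grip_force: 52.8
```

>>> {"fn": "move_arm", "kwargs": {
  "targets": [
    [[-5,0,0],[0,0,0],1],
    [[-10,0,0],[0,0,0],1],
    [[-10,0,0],[0,0,0],1]
  ]
}}

```text
clock: 39.72
tcp_pos: [0.5695, -0.2327, 0.0193]
orientation: [0.0, 0.221, 0.975, 0.0]
wrist_force: [-0.9, -0.5, -3.1]
finger_gap: 0.0512
grip_force: 52.8
```

```bash
python3 s.py
```

```text
39.725 tcp [ 0.5695 -0.2327  0.0193] F [-0.94 -0.53 -3.1 ] T [ 0.059  0.152 -0.012] Ttool [0.012 0.163 0.012] gap 0.0511948953659078 j [-0.52  0.53 -0.17  0.87  0.   -0.07]
[[-0.903  0.43   0.   ]
 [ 0.43   0.903  0.   ]
 [ 0.     0.    -1.   ]]
```

>>> {"fn": "move_arm", "kwargs": {
  "targets": [
    [[-2,0,0],[0,0,0],1],
    [[-4,0,0],[0,0,0],1],
    [[-6,0,0],[0,0,0],1],
    [[-6,0,0],[0,0,0],1]
  ]
}}

```text
clock: 40.22
tcp_pos: [0.5733, -0.2344, 0.0189]
orientation: [-0.002, 0.221, 0.975, 0.0]
wrist_force: [-3.7, 1.9, -2.8]
finger_gap: 0.0509
grip_force: 53.1
```

```bash
python3 s.py
```

```text
40.225 tcp [ 0.5733 -0.2344  0.0189] F [-3.74  1.86 -2.81] T [ 0.386  0.926 -0.106] Ttool [0.049 1.003 0.106] gap 0.05092027768177179 j [-0.52  0.54 -0.16  0.88 -0.   -0.07]
[[-0.903  0.43  -0.003]
 [ 0.43   0.903  0.002]
 [ 0.003  0.    -1.   ]]
```

Contact at the expected depth. I lower the tin onto the bench, release and retreat upward.

>>> {"fn": "move_arm", "kwargs": {
  "targets": [
    [[0,0,1],[0,0,0],1],
    [[0,0,2],[0,0,0],1],
    [[0,0,2],[0,0,0],1]
  ]
}}

```text
clock: 40.6
tcp_pos: [0.5734, -0.2343, 0.0167]
orientation: [-0.001, 0.221, 0.975, 0.0]
wrist_force: [-5.0, 2.7, -2.5]
finger_gap: 0.0516
grip_force: 53.1
```

>>> {"fn": "move_arm", "kwargs": {
  "targets": [
    [[0,0,0],[0,0,0],-1],
    [[0,0,0],[0,0,0],-1],
    [[0,0,0],[0,0,0],-1],
    [[0,0,0],[0,0,0],-1],
    [[0,0,-20],[0,0,0],-1]
  ]
}}

```text
clock: 41.22
tcp_pos: [0.5735, -0.2345, 0.036]
orientation: [-0.002, 0.221, 0.975, 0.001]
wrist_force: [0.1, -0.5, 0.1]
finger_gap: 0.0851
grip_force: 0.0
```

>>> {"fn": "move_arm", "kwargs": {
  "targets": [
    [[0,0,-50],[0,0,0],-1],
    [[0,0,-110],[0,0,0],-1],
    [[55,0,-130],[0,0,0],-1],
    [[110,0,-130],[0,0,0],-1],
    [[150,0,-130],[0,0,0],-1]
  ]
}}

```text
clock: 41.85
tcp_pos: [0.4377, -0.1698, 0.1679]
orientation: [0.0, 0.22, 0.975, -0.0]
wrist_force: [0.5, 1.0, 0.9]
finger_gap: 0.0856
grip_force: 0.0
```

```bash
python3 s.py; python3 - <<'E'
from h import *
p=cam('top');q=cam('scene'); im=np.zeros((320,800,3),'uint8')
for c in (p,q):
  for d in env.landmark_of('tin_a_center',c): print(np.round(d['centre'],3),round(d['confidence'],2))
a=p['pixels'][110:220,270:410]; b=q['pixels'][150:350,140:480]
im[:314,:400]=cv2.resize(a,(400,314),interpolation=2); im[:235,400:]=cv2.resize(b,(400,235),interpolation=2)
cv2.imwrite('pics/end.png',im[...,::-1])
E
```

```text
41.85 tcp [ 0.4377 -0.1698  0.1679] F [0.52 0.97 0.88] T [ 0.03  -0.051 -0.008] Ttool [-0.049 -0.033  0.008] gap 0.08561377304913553 j [-0.54  0.14 -0.33  1.09  0.   -0.1 ]
[[-0.903  0.43   0.001]
 [ 0.43   0.903 -0.   ]
 [-0.001  0.    -1.   ]]
[0.259 0.25  0.022] 0.73
[0.459 0.15  0.029] 0.82
[0.261 0.25  0.022] 0.77
[ 0.363 -0.058  0.019] 0.66
```

View pics/end.png

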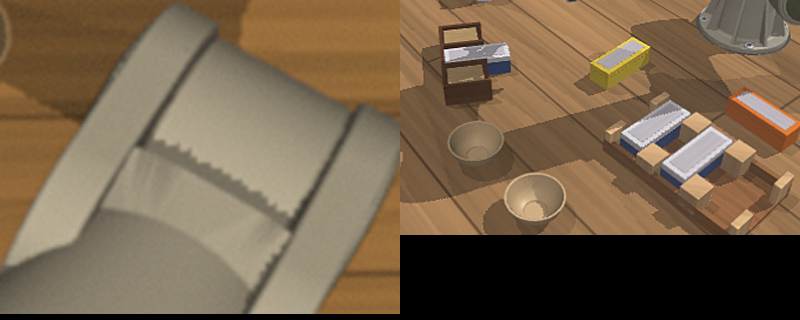

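```bash
python3 - <<'E'
from h import *
p=cam('scene')
hsv=cv2.cvtColor(p['pixels'],cv2.COLOR_RGB2HSV)
m=((hsv[...,1]<70)&(hsv[...,2]>110)).astype('uint8'); m=cv2.morphologyEx(m,cv2.MORPH_OPEN,np.ones((3,3)))
for c in cv2.findContours(m,cv2.RETR_EXTERNAL,cv2.CHAIN_APPROX_NONE)[0]:
    if 150<cv2.contourArea(c)<4000:
        M=cv2.moments(c);X=atz(p,M['m10']/M['m00'],M['m01']/M['m00'],.054)
        if .3<X[0]<.7 and abs(X[1])<.4:
            z=.046 if X[1]<-.15 else .054; w=np.array([atz(p,*q[0],z)[:2] for q in c]); r=cv2.minAreaRect((w*1000).astype('float32')); print(X.round(3),[np.round(k,1) for k in r])
E
```

```text
[0.463 0.251 0.054] [array([460.2, 250.6]), array([149.8,  59.8]), np.float64(3.9)]
[0.467 0.152 0.054] [array([466.5, 151.9]), array([151.4,  60.6]), np.float64(3.3)]
[ 0.614 -0.24   0.054] [array([ 614.6, -249.2]), array([ 69. , 142.5]), np.float64(63.4)]
[ 0.373 -0.052  0.054] [array([371.3, -52.7]), array([117.6,  34.6]), np.float64(6.8)]
```

```bash
python3 -c "
from workcell import env
print(env.hand_in())"
```

```text
the job is handed in; nothing more can be done
None
```

Job handed in, no verdict shown: the tin I judged to hold the ball (left bay, picked by its wrist torque when tilted) is fully home in the holder's middle bay and released; the two silent tins are seated in the rack, bowls and mug untouched.

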